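Shut the marked air valve in the studio's valve box

ROBOT

A 6-joint arm with a two-finger parallel gripper is mounted at the origin on the work surface. World frame = base frame: x ahead of the robot, y to its left, z up, the work surface at z = 0. Lengths are in m, angles in rad, forces in N, time in s.
With the tool pointing down it reaches from about 0.375 to 0.9 m from the base axis. Payload 3.1 kg.
Tool frame: the origin (TCP) lies at the centre of the arm's flange, where the gripper is bolted on; the fingertips stand 173 mm ahead of it and the grasp point (between the pads) lies 155 mm ahead of it; z points along the fingers, x is the direction in which the jaws open and shut, and the axes are right-handed (so a half turn about z gives the same grasp; the last joint's range is limited). The gripper opens to 85 mm and grips with 20 to 120 N. Pads are 22 mm wide; open, the fingers measure 114 mm over their backs; the gripper's body (76 mm by 85 mm) begins 54 mm behind the grasp point. The pads swing forward as they close: fully open they stand 13 mm farther back than shut.
Start: joints at [-0.178, 0.527, 1.433, -0, 1.181, -0.178], TCP at [0.625, 0, 0.405] pointing down, gripper open.
Joint ranges: [-3.08, 3.08], [-0.75, 2.2], [0.22, 2.44], [-1.43, 4.57], [0, 2.65], [-2.85, 2.85]. Speed limits (rad/s): [2.79, 2.79, 3.14, 3.14, 3.14, 3.14].

INTERFACE

Orientations are given as a unit quaternion [x, y, z, w].
In Python, from station import manip gives the robot as it stands.
- The arm moves only by the shell command python3 -m jog 'ROWS' [OPENING] [FORCE]. ROWS is JSON, a list that holds one entry, the list of rows, each a list of 4 numbers: the shift along the world's x, y, z in mm, then the turn about the world's z in degrees. A call has exactly 8 rows; each row shifts and turns the commanded pose from where the row before left it; what a row does not reach is not made up. A row lasts 1/8 s, in which the tool goes at most 62.5 mm and 10.7 degrees, less where a joint would pass 70% of its speed; a pose out of reach is approached as far as the arm can. A call is refused whole if a number of a shift passes 62.5 or a number of a turn 10.7, either way. A call with a gripper value outside its range is refused whole. OPENING is the opening in per cent of the stroke, from 0 (shut) to 100 (fully open), set as the call begins (- or left out, the last holds). The fingers move at their own pace and stop on an object; FORCE is the grip in N (left out, the last holds). Time passes only in rows, so rows that do not move let the fingers close, or fill a call up. It gives the time, the measured TCP pose, the force and the opening at its end, in the units of the state.
- manip.sense(): the state, without advancing time (a new reading comes with each control period).
- manip.snapshot(name): name is "scene" or "side" or "wrist"; returns the picture (420x560x3 uint8, red, green, blue); there is no depth.
- manip.camera_info(name): a dict with "fx", "fy", "cx", "cy" (pixels), "R" (3x3) and "t" (3): a world point X has camera coordinates R X + t. Camera axes: x right, y down, z forward; pixel columns grow to the right and rows downward; lengths in m; the calibration is good to about 2 mm. A picture is of the moment at which its call begins: read the wrist's pose just before it. camera_info takes no time and is no camera call; for the wrist camera it gives the pose at the moment of the call.
- manip.sign_off(): hands the job in, once; it reports no verdict.
The state is a dict: "t": time; "q": joint angles; "qd": joint speeds; "tau": joint torques, N m; "tcp_pos": TCP position; "tool_rot": TCP orientation; "force": force on the tool from outside, world axes, zero at the start; "ft_torque": the same for the moment, N m; "finger_gap": opening from 0.0 (shut) to 1.0 (fully open).
Only numpy, scipy, OpenCV 4.12 (cv2) and the standard library are available. Lean on these libraries where they do the work, as an engineer would, in place of code of your own. Each camera call takes 0.05 s, during which the arm holds its last target. There are 200 camera calls.

TASK

On the painting bench, slide the cover of the air-valve box all the way back, away from the robot, until it stops, then push the red, white-banded handle clockwise until that valve is fully shut (handle square across its pipe). Do it by pushing with the fingertips: do not lift the cover, and leave the blue handle and the jar, tin and marker where they are. Finish with the cover still open and the red valve still shut.

Things in the scene. Friction and masses are not known exactly. Their poses are not given: they have to be found in the camera images.
- airbox: Grey sheet-steel valve box fixed to the bench, 170 (x) by 324 (y) mm, walls 6 mm thick, 80 mm high, open-topped under its cover. Origin: centre of its underside, on the bench. x points away from the robot (turned up to 17 degrees), y left, z up. Dark guide rails, 90 mm high, outer faces 174 mm either side of the middle, run along both sides and on behind the box to 235 mm from its origin.
- cover (a joint): how far the cover has slid back along the box's +x, m: 0 = box fully covered, 0.14 = at its rear stop, fully open. It starts at 0 to 0.025. It runs straight in the rails against about 2.5 N of friction and stays where it is left.
- cover_plate (a joint): how far the cover has been lifted up out of its rails, m: 0 = lying in them (it is held only by its weight, about 0.5 kg).
- cover_rib (a point): centre of the black push rib on top of the aluminium cover. The rib is 12 mm thick (box x), 110 mm long (box y) and 26 mm high, from 86 to 112 mm above the bench; this point is 99 mm up. The cover is a flat plate 168 by 308 by 6 mm, its top at 86 mm; its front edge is 44 mm in front (-x) of this point. With the cover shut the rib lies 40 mm in front of the box's middle.
- red_handle (a joint): angle of the red handle (the one to shut), rad: 0 = open, handle along its pipe and pointing to the box's -x; grows clockwise seen from above; 1.571 = at its stop, shut, pointing to the box's +y. Starts at 0 to 0.3. Friction about 0.12 N m; it stays where it is left.
- red_pivot (a point): on the upright turning axis of the red handle, at the handle's mid-height (58 mm above the bench). It lies 35 mm behind (+x) the box's middle and 65 mm to its left or right: either may be the red one.
- red_tip (a point): end of the red handle, 77 mm from its pivot, 58 mm above the bench. The handle is a straight bar 14 mm wide and 18 mm high (49 to 67 mm above the bench), plastic red with a white band near its end; steel hub of radius 11 mm.
- blue_handle (a joint): angle of the blue handle, as for the red one: leave it as it is (starts at 0 to 0.2)
- blue_pivot (a point): on the turning axis of the blue handle, 58 mm above the bench, 130 mm from red_pivot along the box's y. Both ball valves sit on copper pipes that run along the box's x, their axes 24 mm above the bench (pipe radius 8, brass body radius 13 mm: top 37 mm). Inside, the box measures 158 by 312 mm, floor 4 mm above the bench.
- blue_tip (a point): end of the blue handle, same shape and size as the red one without the band, at the other place
- jar_mid (a point): centre of a green screw-lid paint jar, 68 mm across, 95 mm high, standing beside the box; leave alone
- tin_mid (a point): centre of a round paint tin, copper-coloured with a broad white label and pale top, 72 mm across, 85 mm high, standing beside the box; leave alone
- marker_mid (a point): centre of a black paint marker with an orange cap, 130 by 20 by 20 mm, lying beside the box; leave alone

How it is judged:
On the way, in this order (a step that is already met when the one before it is completed fails the run):
1. the cover is slid back, fully open (value of joint cover above 0.125 m), for 0.2 s.
2. the red handle is pushed fully shut (value of joint red_handle above 1.46 rad), for 0.2 s.
At the end, for the whole second after the job is handed in: Cover slid back at least 125 of its 140 mm and lying in its rails (raised less than 4 mm); red handle at 1.46 rad or more (within about 6 degrees of its stop); tip of the blue handle within 12 mm, and the jar, tin and marker within 15 mm, of where they started (value of joint cover above 0.125 m and value of joint cover_plate below 0.004 m and value of joint red_handle above 1.46 rad and distance of blue_tip from where it was at the start of the episode below 0.012 m and distance of each of jar_mid, tin_mid, marker_mid from where it was at the start of the episode below 0.015 m); the robot touches nothing.
It fails at once if the cover is lifted out of its rails (12 mm or more) (value of joint cover_plate above 0.012 m).
It fails at once if the blue handle is moved (its tip by 12 mm or more) (distance of blue_tip from where it was at the start of the episode above 0.012 m).
It fails at once if the jar is knocked, pushed or picked up (moved 15 mm or more) (distance of jar_mid from where it was at the start of the episode above 0.015 m).
It fails at once if the tin is knocked, pushed or picked up (moved 15 mm or more) (distance of tin_mid from where it was at the start of the episode above 0.015 m).
It fails at once if the marker is knocked, pushed or picked up (moved 15 mm or more) (distance of marker_mid from where it was at the start of the episode above 0.015 m).
It also fails if it takes over 51 s, if anything falls off the work surface, if the arm or the gripper's body presses on something with over 40 N, if the wrist force passes 120 N, or if a joint passes its speed limit or range.

## Working session

There is one attempt and no reset: what is moved stays moved. The work goes in short steps, Python scripts to look and compute and a shell command to move; the robot and the scene stay as the last step left them, time stands still between calls to the robot, and variables do not carry over. Pictures are saved under pics/ and viewed, about 8 in all and at most 12, crops included, and the job is handed in when it is done.

```bash
mkdir -p pics && cat > h.py <<'E'
import numpy as np,cv2,json
from station import manip
def pix(cam,uv,z):
    c=cam if isinstance(cam,dict) else manip.camera_info(cam)
    R=np.array(c["R"]);t=np.array(c["t"]);o=-R.T@t
    d=R.T@np.array([(uv[0]-c["cx"])/c["fx"],(uv[1]-c["cy"])/c["fy"],1]);return o+d*(z-o[2])/d[2]
def proj(c,X):
    R=np.array(c["R"]);p=R@np.array(X)+np.array(c["t"]);return np.array([c["fx"]*p[0]/p[2]+c["cx"],c["fy"]*p[1]/p[2]+c["cy"]])
def snap(n,f):
    im=manip.snapshot(n);cv2.imwrite("pics/"+f,im[:,:,::-1]);return im
E
python3 - <<'E'
from h import *
a=snap("scene","a.png");b=snap("wrist","b.png");s=manip.sense();print(s["t"],s["tcp_pos"],s["tool_rot"])
for n in("scene","side","wrist"):
  c=manip.camera_info(n);print(n,-np.array(c["R"]).T@c["t"])
E
```

```text
0.1 [6.24691723e-01 8.54826177e-05 4.03810658e-01] [ 9.99999505e-01 -3.39921280e-06 -9.78918925e-04 -1.79486474e-04]
scene [ 1.06578314 -0.63706637  0.91968971]
side [ 0.09471174 -0.43235879  0.58283363]
wrist [0.62680314 0.07480048 0.37229817]
```

View pics/a.png

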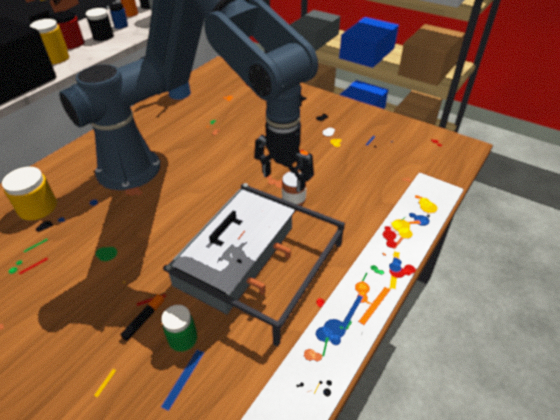

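View pics/b.png

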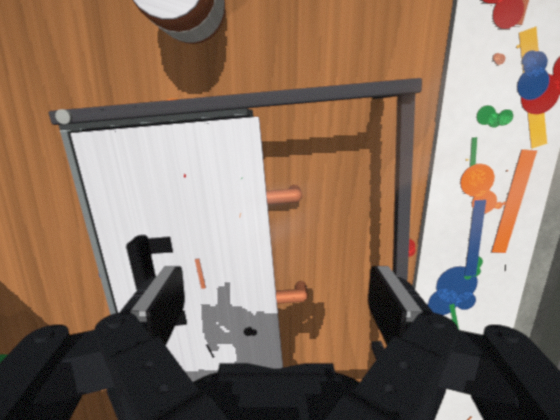

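The wrist view shows the cover with its rear edge at (259,117)–(282,375), the left rail top at (60,117)–(418,85), and the rib's left end at about (137,240). The marker and jar are on the right side, the tin on the left.

```bash
python3 - <<'E'
from h import *
c=manip.camera_info("wrist");json.dump({k:np.array(c[k]).tolist() for k in c if k in("fx","fy","cx","cy","R","t")},open("w0.json","w"))
P=lambda u,v,z:pix("wrist",(u,v),z)[:2].round(4)
print("rail outer",P(54,112,.09),P(418,80,.09)," rear rail outer",P(420,92,.09),P(408,270,.09))
print("cover rear",P(259,117,.086),P(282,375,.086)," front",P(74,135,.086),P(117,310,.086))
print("rib end L",P(130,238,.112),P(147,236,.112))
Q=lambda u,v,z:pix("scene",(u,v),z)[:2].round(4)
print("scene: rail L front",Q(246,187,.09),"rail L rear",Q(343,224,.09),"R rear",Q(277,326,.09),"R front",Q(167,267,.09))
print("rib",Q(240,213,.112),Q(212,243,.112),"cover",Q(294,208,.086))
print("jar top",Q(177,319,.095),"marker",Q(127,335,.01),Q(162,300,.01),"tin",Q(292,180,.085))
E
python3 -c "
import cv2
a=cv2.imread('pics/a.png')[160:360,110:360];cv2.imwrite('pics/a2.png',cv2.resize(a,None,fx=3,fy=3,interpolation=2))"
```

```text
rail outer [0.4367 0.0766] [0.7445 0.102 ]  rear rail outer [0.7474 0.0927] [ 0.7577 -0.0731]
cover rear [0.6117 0.0725] [ 0.6334 -0.2069]  front [0.4477 0.0572] [ 0.4593 -0.1221]
rib end L [ 0.497  -0.0303] [ 0.5123 -0.0283]
scene: rail L front [0.4502 0.0686] rail L rear [0.7471 0.0953] R rear [ 0.7755 -0.2435] R front [ 0.4695 -0.2629]
rib [ 0.5159 -0.039 ] [ 0.5234 -0.1582] cover [0.6075 0.0772]
jar top [ 0.5915 -0.3533] marker [ 0.477  -0.4196] [ 0.4749 -0.3065] tin [0.5386 0.1714]
```

View pics/a2.png

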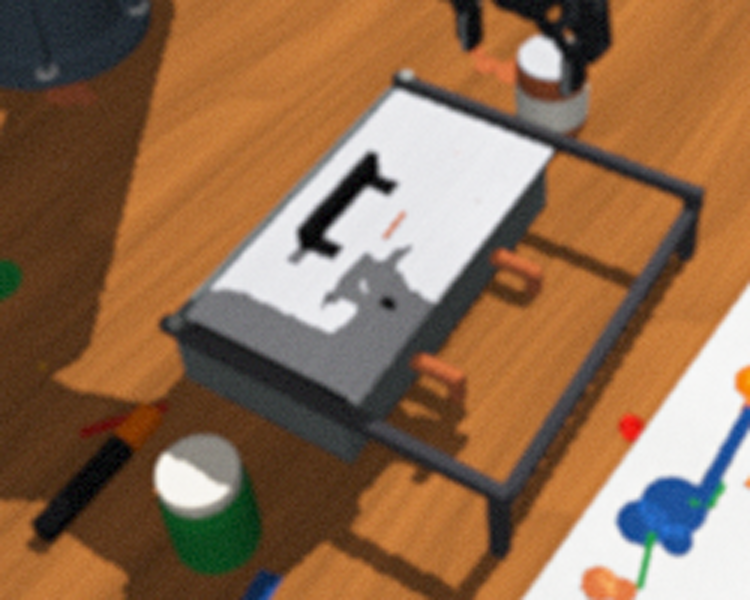

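The close crop confirms the rib has end webs on its rear side, so its front face is free. I take yaw ≈ 4.9°, box origin ≈ (0.526, −0.093) and cover ≈ 0.013. Next I'll go in front of the rib with the fingers shut.

```bash
python3 -m jog '[[[-22,-12,-13,0.6],[-22,-12,-13,0.6],[-22,-12,-13,0.6],[-22,-12,-13,0.6],[-22,-12,-13,0.6],[-22,-12,-13,0.6],[-22,-12,-13,0.6],[-22,-12,-13,0.6]]]' 0 20
python3 -m jog '[[[0,0,-9,0],[0,0,-9,0],[0,0,-9,0],[0,0,-6,0],[0,0,0,0],[0,0,0,0],[0,0,0,0],[0,0,0,0]]]'
python3 - <<'E'
from h import *
snap("side","c.png")
print(manip.sense()["tcp_pos"],manip.sense()["force"])
E
```

```text
t: 1.1
tcp_pos: [0.4482, -0.0962, 0.3002]
tool_rot: [0.999, 0.042, -0.0, -0.0]
force: [-0.1, -0.5, -1.0]
finger_gap: 0.002
t: 2.1
tcp_pos: [0.449, -0.096, 0.2679]
tool_rot: [0.999, 0.042, 0.0, 0.0]
force: [-0.5, -0.6, 0.2]
finger_gap: 0.0
[ 0.44901163 -0.09597948  0.2679245 ] [ 0.04524115 -0.40242172  1.01108481]
```

View pics/c.png

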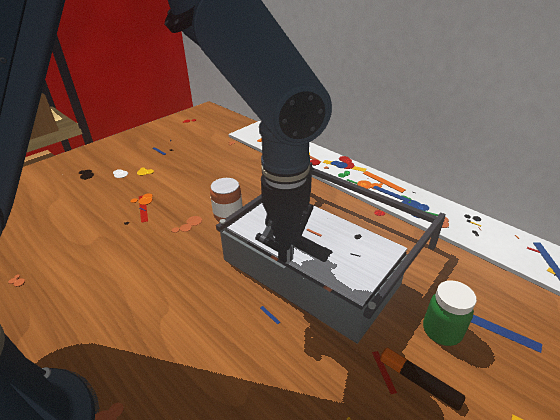

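Fingertips (≈(288,258)) stand just in front of the rib, over the cover. Pushing now.

```bash
python3 -m jog '[[[14,1.2,0,0],[14,1.2,0,0],[14,1.2,0,0],[14,1.2,0,0],[14,1.2,0,0],[14,1.2,0,0],[14,1.2,0,0],[14,1.2,0,0]]]'
python3 -m jog '[[[10,0.9,0,0],[8,0.7,0,0],[6,0.5,0,0],[5,0.4,0,0],[4,0.3,0,0],[4,0.3,0,0],[0,0,0,0],[0,0,0,0]]]'
```

```text
t: 3.15
tcp_pos: [0.5619, -0.0863, 0.2677]
tool_rot: [0.999, 0.042, -0.0, 0.0]
force: [-2.8, -3.0, 0.8]
finger_gap: -0.002
t: 4.15
tcp_pos: [0.5983, -0.0831, 0.2678]
tool_rot: [0.999, 0.042, 0.001, -0.0]
force: [-0.5, 0.7, 0.4]
finger_gap: 0.0
```

```bash
python3 -m jog '[[[3,0.3,0,0],[3,0.3,0,0],[3,0.3,0,0],[2,0.2,0,0],[2,0.2,0,0],[0,0,0,0],[0,0,0,0],[0,0,0,0]]]'
python3 - <<'E'
from h import *
snap("scene","d.png");print(manip.sense()["force"])
a=cv2.imread('pics/d.png')[130:360,130:400];cv2.imwrite('pics/d2.png',cv2.resize(a,None,fx=2.5,fy=2.5,interpolation=2))
E
```

```text
t: 5.15
tcp_pos: [0.6084, -0.0822, 0.2677]
tool_rot: [0.999, 0.042, -0.005, -0.0]
force: [-10.6, -3.9, 8.4]
finger_gap: 0.001
[-10.91079888  -2.91384295   8.09135917]
```

View pics/d2.png

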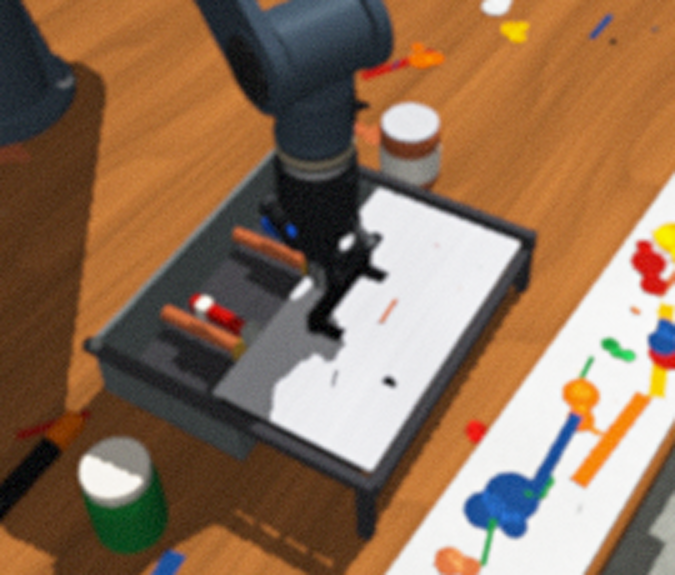

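Cover is at its stop (force rose to 11 N; the plate now reaches the rear rail). The red handle is the right one, its banded tip at full-frame pixel ≈(211,251). I'll back off, rise and look down from the wrist.

```bash
python3 -m jog '[[[-15,-1.3,0,0],[-15,-1.3,5,0],[-10,-7,20,0],[-10,-15,22,0],[-10,-15,22,0],[-10,-15,22,0],[-10,-15,22,0],[0,-10,20,0]]]'
python3 -m jog '[[[0,0,0,0],[0,0,0,0],[0,0,0,0],[0,0,0,0],[0,0,0,0],[0,0,0,0],[0,0,0,0],[0,0,0,0]]]'
python3 - <<'E'
from h import *
c=manip.camera_info("wrist");json.dump({k:np.array(c[k]).tolist() for k in("fx","fy","cx","cy","R","t")},open("w1.json","w"))
snap("wrist","e.png")
E
```

```text
t: 6.2
tcp_pos: [0.5304, -0.1621, 0.402]
tool_rot: [0.999, 0.041, 0.001, 0.0]
force: [0.2, 0.0, -0.8]
finger_gap: 0.001
t: 7.2
tcp_pos: [0.531, -0.1616, 0.4007]
tool_rot: [0.999, 0.042, 0.0, 0.0]
force: [0.1, -0.4, 0.0]
finger_gap: 0.003
```

View pics/e.png

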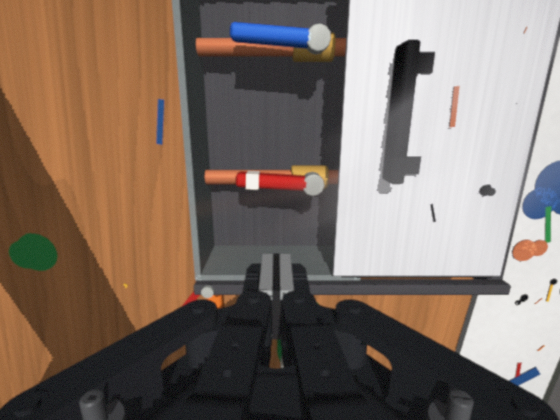

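Clear view: red hub at (314,184), red tip (237,180), blue hub (318,38), blue tip (232,31), cover front edge (350,0)–(335,275), right rail outer edge at v≈290.

```bash
python3 - <<'E'
from h import *
c=json.load(open("w1.json"));P=lambda u,v,z:pix(c,(u,v),z)[:2]
rp,rt,bp,bt=P(314,184,.067),P(237,180,.067),P(318,38,.067),P(232,31,.067)
print(rp,rt,bp,bt,np.linalg.norm(rp-rt),np.linalg.norm(bp-bt),np.linalg.norm(rp-bp))
d=bp-rp;yaw=np.arctan2(-d[0],d[1]);print("yaw",np.degrees(yaw))
ex=np.array([np.cos(yaw),np.sin(yaw)]);ey=np.array([-ex[1],ex[0]])
o=(rp+bp)/2-.035*ex;print("origin",o)
L=lambda p:np.array([(p-o)@ex,(p-o)@ey]).round(4)
print("local tip r,b",L(rt),L(bt),"cover front",L(P(350,0,.086)),L(P(335,275,.086)),"rail outer R",L(P(505,292,.09)),L(P(200,292,.09)))
# front wall inner, finger tip
print("front wall",L(P(205,250,.08)),L(P(196,0,.08)))
# arc: fingertip centre waypoints, contact at radius r, offset perpendicular
for r,off in((.055,.026),):
  for a in np.radians([0,15,30,45,60,75,90,95]):
    h=np.array([-np.cos(a),np.sin(a)]);n=np.array([-np.sin(a),-np.cos(a)]) # trailing side
    l=np.array([.035,-.065])+r*h+off*n
    w=o+l[0]*ex+l[1]*ey;print(int(np.degrees(a)+.5),l.round(3),w.round(4))
E
```

```text
[ 0.56971737 -0.1490963 ] [ 0.49454653 -0.1514212 ] [ 0.55792222 -0.02185831] [ 0.48412593 -0.02270202] 0.07520678819356878 0.07380110813736616 0.1277835364138013
yaw 5.296267315558657
origin [ 0.52896922 -0.088708  ]
local tip r,b [-0.0401 -0.0593] [-0.0386  0.0699] cover front [0.0568 0.0863] [ 0.0562 -0.153 ] rail outer R [ 0.2274 -0.1714] [-0.0795 -0.1686]
front wall [-0.0735 -0.1272] [-0.0646  0.0891]
0 [-0.02  -0.091] [ 0.5175 -0.1812]
15 [-0.025 -0.076] [ 0.5112 -0.1666]
30 [-0.026 -0.06 ] [ 0.509  -0.1508]
45 [-0.022 -0.044] [ 0.5109 -0.1351]
60 [-0.015 -0.03 ] [ 0.5168 -0.1203]
75 [-0.004 -0.019] [ 0.5264 -0.1076]
90 [ 0.009 -0.01 ] [ 0.5389 -0.0978]
95 [ 0.014 -0.008] [ 0.5435 -0.0953]
```

Measurements fit the given sizes (handle 75/77 mm, pivots 128/130 mm). Cover front edge at +56 mm local means cover ≈ 0.140. I'll lower the fingers on the −y side of the red handle.

```bash
python3 -m jog '[[[-3,-9,-30,0],[-3,-9,-30,0],[-3,-9,-30,0],[-3,-9,-30,0],[0,0,-20,0],[0,0,-20,0],[0,0,-12,0],[0,0,-6,0]]]'
python3 -m jog '[[[0,0,0,0],[0,0,0,0],[-2,6,0,0],[-2,6,0,0],[-2,6,0,0],[-2,6,0,0],[0,6,0,0],[0,6,0,0]]]'
```

```text
t: 8.25
tcp_pos: [0.519, -0.1976, 0.2222]
tool_rot: [0.999, 0.042, -0.0, -0.0]
force: [0.7, -0.2, 0.3]
finger_gap: 0.0
t: 9.25
tcp_pos: [0.5106, -0.1615, 0.2226]
tool_rot: [0.999, 0.042, -0.001, 0.0]
force: [-3.6, -3.4, -0.6]
finger_gap: 0.0
```

```bash
python3 -m jog '[[[-1,5,0,0],[0,5,0,0],[1,8,0,0],[1,8,0,0],[3,7,0,0],[3,7,0,0],[4,6,0,0],[5,6,0,0]]]'
python3 -m jog '[[[6,5,0,0],[6,4,0,0],[4,2,0,0],[3,1,0,0],[2,0,0,0],[0,0,0,0],[0,0,0,0],[0,0,0,0]]]'
```

```text
t: 10.25
tcp_pos: [0.5268, -0.1088, 0.2225]
tool_rot: [0.999, 0.042, -0.001, -0.0]
force: [-2.2, -2.8, 0.7]
finger_gap: -0.0
t: 11.25
tcp_pos: [0.5442, -0.0978, 0.2223]
tool_rot: [0.999, 0.043, -0.007, -0.001]
force: [-12.6, -8.2, 8.2]
finger_gap: -0.002
```

```bash
python3 -m jog '[[[-10,-1,0,0],[-10,-1,0,0],[-5,-8,15,0],[-1,-10,30,0],[0,-15,35,0],[0,-15,35,0],[0,-10,35,0],[0,0,25,0]]]'
python3 -m jog '[[[0,0,0,0],[0,0,0,0],[0,0,0,0],[0,0,0,0],[0,0,0,0],[0,0,0,0],[0,0,0,0],[0,0,0,0]]]'
python3 - <<'E'
from h import *
c=manip.camera_info("wrist");json.dump({k:np.array(c[k]).tolist() for k in("fx","fy","cx","cy","R","t")},open("w2.json","w"))
snap("wrist","f.png");snap("scene","g.png")
E
```

```text
t: 12.25
tcp_pos: [0.5222, -0.1587, 0.4008]
tool_rot: [0.999, 0.041, 0.002, 0.001]
force: [0.6, 0.7, 0.1]
finger_gap: -0.0
t: 13.25
tcp_pos: [0.522, -0.1576, 0.3977]
tool_rot: [0.999, 0.042, 0.0, 0.0]
force: [0.1, -0.4, 0.2]
finger_gap: 0.003
```

View pics/f.png

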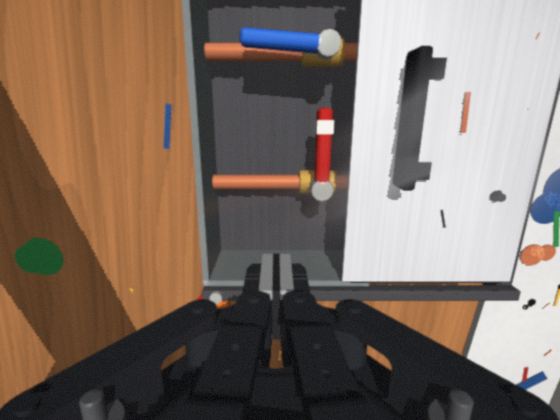

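View pics/g.png

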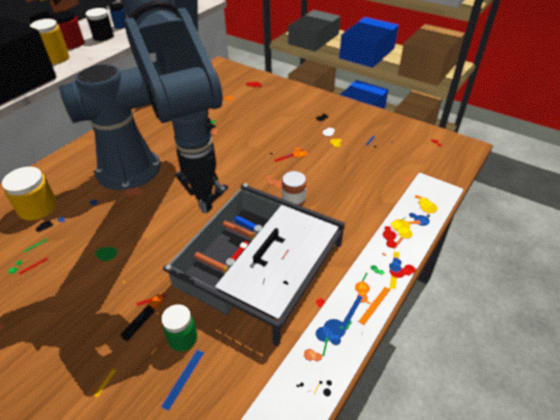

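Red handle now lies from hub (322,189) to tip (325,108), across the pipe; the blue handle, jar, tin, marker and the open cover look unchanged. A numeric check follows.

```bash
python3 - <<'E'
from h import *
c=json.load(open("w2.json"));P=lambda u,v,z:pix(c,(u,v),z)[:2]
rp,rt,bp,bt=P(322,189,.067),P(325,109,.067),P(329,43,.067),P(243,37,.067)
d=bp-rp;yaw=np.arctan2(-d[0],d[1])
c0=P(356,100,.086);c1=P(344,280,.086);yc=np.arctan2(*( (c0-c1)*[-1,1]))
for y in(yaw,yc):
  ex=np.array([np.cos(y),np.sin(y)]);ey=np.array([-ex[1],ex[0]])
  f=lambda h:np.arctan2(h@ey,-(h@ex))
  print("yaw",np.degrees(y),"red",f(rt-rp),"blue",f(bt-bp))
o=(rp+bp)/2-.035*ex;print("cover",(c0-o)@ex+.084,(c1-o)@ex+.084,"blue tip",bt)
# image-refined: red blob axis
im=cv2.cvtColor(cv2.imread("pics/f.png"),cv2.COLOR_BGR2HSV)
m=((im[...,1]>180)&((im[...,0]<5)|(im[...,0]>172))&(im[...,2]>70)).astype(np.uint8);m[:95]=0;m[185:]=0;m[:,:300]=0;m[:,345:]=0
v,u=np.nonzero(m);W=np.array([P(a,b,.067) for a,b in zip(u,v)])
vx,vy,_,_=cv2.fitLine(W.astype(np.float32),cv2.DIST_HUBER,0,.01,.01).ravel();print("red axis from ey(deg)",np.degrees(np.arctan2(-vx*np.sign(vy),abs(vy))),len(u))
E
```

```text
yaw 4.582637451105924 red 1.560598042998813 blue 0.05842428790804515
yaw 5.030216680924341 red 1.5684097742226848 blue 0.0662360191319169
cover 0.14121470216296853 0.1412147021629685 blue tip [ 0.48505001 -0.02307877]
red axis from ey(deg) 4.0740957 732
```

Red is at ≈1.56 rad, the cover at ≈0.14 m, and the blue tip is within 1 mm of where it was. Handing in.

```bash
python3 -c "
from station import manip
print(manip.sign_off(),manip.sense()['t'])"
```

```text
the job is handed in; nothing more can be done
the job is handed in; nothing more can be done
```

I slid the cover back to its stop by pushing the rib with closed fingertips, then pushed the red handle (the right-hand one) clockwise to its stop. I then withdrew the arm and handed the job in after about 13 s of the 51 s allowed. `sign_off` gives no verdict.

The last checks, from the camera images after withdrawing:
- **Cover:** about 0.141 m back, which is at its stop within measuring error. It looked flat in its rails, but I did not measure its lift.
- **Red handle:** about 1.56–1.57 rad, against the 1.46 rad needed. A separate fit to the handle's red pixels came out within about 1° of the box's measured direction.
- **Blue handle:** the tip moved about 1 mm or less between the look just after opening the cover and the last one. It was hidden under the cover before that, so its starting position was not measured.
- **Jar, tin and marker:** they look the same in the before and after scene pictures, judged by eye only.
- **Contact:** the gripper is clear above the box and the wrist force reads about zero. The highest reading at the end of any move was about 13 N along x (17 N in total), with the red handle at its stop.

No check failed or disagreed.

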